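Move the practice stones on by one station at the rubbing bench

ROBOT

A 6-joint arm with a two-finger parallel gripper is mounted at the origin on the work surface. World frame = base frame: x ahead of the robot, y to its left, z up, the work surface at z = 0. Lengths are in mm, angles in rad, forces in N, time in s.
With the tool pointing down it reaches from about 300 to 775 mm from the base axis. Payload 14.6 kg.
Tool frame: the origin (TCP) lies at the very end of the fingers, on their centre line; the grasp point (between the pads) lies 19 mm behind it; z points along the fingers, y is the line along which they close (so a half turn about z gives the same grasp; the last joint's range is limited). The gripper opens to 94 mm and grips with 3 to 60 N. Pads are 16 mm wide; open, the fingers measure 119 mm over their backs; the gripper's body (75 mm by 177 mm) begins 78 mm behind the grasp point.
Start: joints at [-1.329, 0.3, 1.521, -0, 1.321, -0.067], TCP at [167.146, -523.976, 166.346] pointing down, gripper open.
Joint ranges: [-3.03, 3.03], [-0.79, 2.21], [0.23, 2.52], [-1.04, 4.18], [0, 3.07], [-2.55, 2.55]. Speed limits (rad/s): [2.22, 2.22, 2.57, 3.14, 3.14, 3.14].

INTERFACE

Orientations are given as [roll, pitch, yaw] about the fixed x, y, z axes, in that order (R = Rz(yaw) Ry(pitch) Rx(roll)).
In Python, from cell import manip, eyes, ticket gives the robot as it stands. The module is installed in compiled form; this text tells all that it offers.
- The arm moves only by the tool arm_command, never from a script. Its argument "plan" is a list of rows, each a list of 5 numbers: the opening, from -1 (shut) to 1 (fully open), then the shift along the tool's x, y, z in m, then the turn about the tool's z in rad. In form: [[jaw, dx, dy, dz, roll], ...]. A call has 1 to 20 rows; each row shifts and turns the commanded pose from where the row before left it, along the tool's axes as they then stand; what a row does not reach is not made up. A row lasts 1/8 s, in which the tool goes at most 62.5 mm and 10.7 degrees, less where a joint would pass 70% of its speed; a pose out of reach is approached as far as the arm can. A call is refused whole if a number of a shift passes 0.0625 or a number of a turn 0.188, either way. A call with a gripper value outside its range is refused whole. The fingers move at their own pace and stop on an object; "newtons" is the grip in N (left out, the last holds). Time passes only in rows, so rows that do not move let the fingers close. It gives the time, the measured TCP pose, the force, the opening and the grip force at its end, in the units of the state.
- manip.read_state(): the state, without advancing time (a new reading comes with each control period).
- eyes.camera(name): name is "scene" or "side" or "wrist"; returns a dict with "img" (384x512x3 uint8, blue, green, red), "z_map" (384x512 float32, mm along the optical axis (not along the pixel's ray), 0 where there is no reading), "fx", "fy", "cx", "cy" (pixels), "eye" and "orientation" of the camera in the world. Camera axes: x right, y down, z forward; pixel columns grow to the right and rows downward; lengths in mm; the calibration is good to about 2 mm. A picture is of the moment at which its call begins.
- ticket.sign_off(): hands the job in; it is judged then, once.
The state is a dict: "clock": time; "joints": joint angles; "qd": joint speeds; "effort": joint torques, N m; "eef_pos": TCP position; "eef_rot": TCP orientation; "wrist_force": force on the tool from outside, world axes, zero at the start; "moment": the same for the moment, N m; "finger_gap": finger opening in mm; "finger_force": force on a finger pad.
Only numpy, scipy, OpenCV 4.12 (cv2) and the standard library are available. Lean on these libraries where they do the work, as an engineer would, in place of code of your own. Each camera call takes 0.05 s, during which the arm holds its last target. There are 200 camera calls.

TASK

Move the three carved practice stones on by one station: the round stone, just rubbed, goes from the felt board into the white rinsing tray; the oblong brick, just rinsed, goes from the tray onto the slatted drying rack; and the dry round-headed tablet goes from the rack onto the felt board. All three stations are taken, so park one stone on the empty cork mat and let go of it there until its own place is free. Set each stone down gently, carved face up, in the middle of its station, the brick and the tablet lengthwise in line with the long side of the rack and board; do not drop the stones or knock them together, and leave the paste jar, the paperweight and the ink bottle where they are.

Things in the scene. Friction and masses are not known exactly. Their poses are not given: they have to be found in the camera images.
- roundel_mid (a point): Round carved stone (dark grey basalt, ring and scroll relief on top), a disc of diameter 60 mm, 28 mm high, about 220 g, loose; starts lying on the felt board. The point is its centre, half-way up (14 mm above its underside); z up out of the carved face.
- brick_mid (a point): Oblong grey clay brick with square corners and a diamond relief on top, 110 mm (its x) by 54 mm (its y), 32 mm high, about 400 g, loose; starts lying in the rinsing tray. The point is its centre, half-way up (16 mm above its underside); z up out of the carved face.
- tablet_mid (a point): Tablet of dark slate, one end square and the other (+x) a half round, with carved border and leaf sprays on top, 110 mm (its x) by 54 mm (its y), 30 mm high, about 440 g, loose; starts lying on the drying rack. Its sides are parallel except for the last 27 mm at the round end. The point is half-way along, across and up (15 mm above its underside); z up out of the carved face.
- board_mid (a point): Rubbing board: flat wooden board 230 mm (x) by 185 mm (y), faced with pale felt (205 by 165 mm); fixed for the episode. The point is the middle of the felt, 22 mm above the bench, on which a stone rests; x along the long side, z up.
- tray_mid (a point): Rinsing tray: white enamelled open tray with a thin blue rim, 230 mm (x) by 185 mm (y), walls 3 mm thick and 30 mm high (rim, a bead, at 33 mm above the bench), dry; fixed for the episode. The point is the middle of its inner floor, 3 mm above the bench, on which a stone rests; x along the long side, z up.
- rack_mid (a point): Drying rack: pale wooden rack of eight slats, 230 mm (x) by 185 mm (y), slats 18 mm wide at a pitch of 30 mm running across (along y); fixed for the episode. The point is the middle, level with the slats' tops, 28 mm above the bench, on which a stone rests; x along the long side, z up.
- mat_mid (a point): Cork mat, empty at the start, 200 mm (x) by 170 mm (y), 4 mm thick: the free spot; fixed for the episode. The point is the middle of its top, 4 mm above the bench; x along the long side, z up.
- paste_jar: Bystander, loose: small white round porcelain jar with lid, diameter 47 mm, 38 mm high, standing between the stations. Origin at the centre of its underside.
- paperweight: Bystander, loose: brass bar 140 mm long (x), 20 mm wide, 14 mm high, with a small knob in the middle up to 28 mm, lying between the stations. Origin at the centre of its underside.
- ink_bottle: Bystander, loose: black ink bottle with white cap, diameter 52 mm, 125 mm high, standing behind the stations (a second, fixed one stands to the right of it). Origin at the centre of its underside.
There are look-alikes about, which are no part of the job. What is meant by the part that bears roundel_mid is not pink, red or turquoise, and is the smaller of those in its own colour.

How it is judged:
By the outcome, as a careful person would: the job done as asked, in the order asked, and still so for the second after the job is handed in, with the robot touching nothing.
It also fails if it takes over 115 s, if anything falls off the work surface, if the arm or the gripper's body presses on something with over 40 N, if the wrist force passes 120 N, or if a joint passes its speed limit or range.

## Working session

There is one attempt and no reset: what is moved stays moved. The work goes in short steps, Python scripts to look and compute and a tool call to move; the robot and the scene stay as the last step left them, time stands still between calls to the robot, and variables do not carry over. Pictures are saved under pics/ and viewed, at most 14 in all, crops included, and the job is handed in when it is done.

Besides the shell and the picture viewer there is one more tool, called as name(argument=value, ...) on one line, values as JSON. arm_command: Moves the arm, as the interface text tells. Its arguments: {"type":"object","properties":{"plan":{"type":"array"},"newtons":{"type":"number"}},"required":["plan"]}

```bash
mkdir -p pics
cat > h.py <<'E'
import numpy as np, cv2
from scipy.spatial.transform import Rotation as R
from cell import manip, eyes, ticket
def rot(o):
    o=np.array(o,float)
    return o if o.shape==(3,3) else R.from_euler('xyz',o).as_matrix()
def cam(n,save=None):
    c=eyes.camera(n)
    if save: cv2.imwrite(f'pics/{save}.png',c['img'])
    return c
def plane(c,uv,z):
    uv=np.atleast_2d(uv).astype(float)
    d=np.c_[(uv[:,0]-c['cx'])/c['fx'],(uv[:,1]-c['cy'])/c['fy'],np.ones(len(uv))]@rot(c['orientation']).T
    e=np.array(c['eye'],float)
    return e+d*((z-e[2])/d[:,2])[:,None]
def cloud(c):
    v,u=np.mgrid[0:384,0:512]; z=c['z_map']
    p=np.stack([(u-c['cx'])/c['fx']*z,(v-c['cy'])/c['fy']*z,z],-1)
    w=p@rot(c['orientation']).T+np.array(c['eye'],float); w[z==0]=np.nan
    return w
E
python3 - <<'E'
from h import *
for n in('scene','side'):
    c=cam(n,n+'0'); print(n,c['eye'],c['orientation'],c['fx'])
    np.savez(f'{n}0.npz',**c)
c=cam('wrist','wrist0');print(c['eye'],c['orientation'],c['fx']);print(manip.read_state())
a=[cv2.imread(f'pics/{n}0.png') for n in('scene','side')]
E
```

```text
scene [1094.26532354 -656.16540019  941.29720656] [-2.32926837  0.02065329  0.64739196] 355.8733279584435
side [ 16.28598571 790.42528989 610.18774343] [-2.10885715  0.00437916 -2.50265167] 351.9765809861374
[ 238.75983615 -499.32086657  384.05140811] [ 2.87965867e+00  1.32146042e-03 -1.26225322e+00] 312.9732891328138
{'clock': 0.15, 'joints': array([-1.32857673e+00,  3.00270582e-01,  1.52140658e+00,  8.06995751e-08,
        1.32070420e+00, -6.65746501e-02]), 'qd': array([-0.00027307, -0.0003514 , -0.00218183, -0.00117498, -0.00140807,
       -0.00141091]), 'effort': array([-1.15267799e-04, -5.31963515e+01, -3.52825034e+01,  7.08172959e-02,
        2.35923351e-02, -6.45257023e-05]), 'eef_pos': array([ 167.10857328, -523.76948888,  165.97016396]), 'eef_rot': array([-3.14080570e+00, -5.25467120e-05,  3.08794207e-01]), 'wrist_force': array([-0.33003848, -0.38925781,  0.07782122]), 'moment': array([-0.0299306 ,  0.01958921, -0.03980414]), 'finger_force': 0.0, 'finger_gap': 94.0917024931365}
```

View pics/scene0.png

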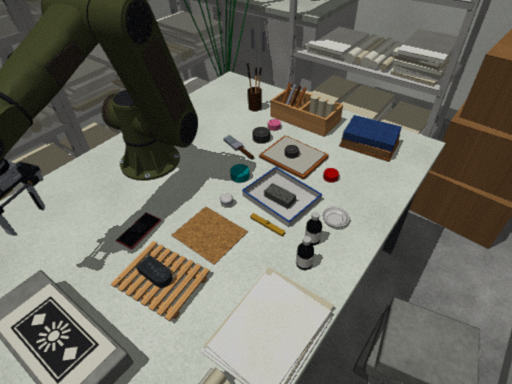

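View pics/side0.png

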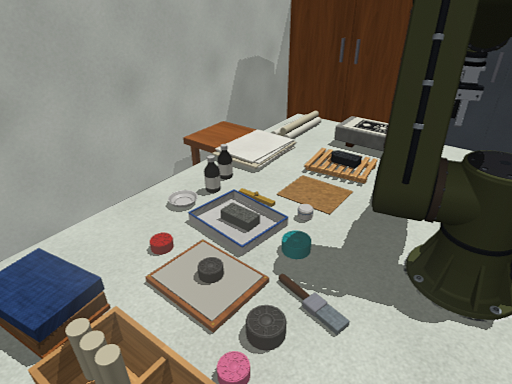

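Scene: board at about (293,155) with the roundel at (291,151), tray (282,195), mat (210,235), rack (162,280) with the tablet at (155,270). The larger dark disc at (261,135) is a look-alike. In side: roundel (210,268), brick (240,215), tablet (346,158).

```bash
cat > m.py <<'E'
from h import *
def big(m,seed=None):
    n,l,s,ce=cv2.connectedComponentsWithStats(m.astype(np.uint8),connectivity=8)
    k=1+np.argmax(s[1:,4]) if seed is None else 1+np.argmin(np.hypot(*(ce[1:]-seed).T)+1e3*(s[1:,4]<25))
    return l==k
def rect(xy):
    (c,(w,h),a)=cv2.minAreaRect(xy.astype(np.float32))
    if w<h: w,h,a=h,w,a+90
    return np.round(c,1),round(w,1),round(h,1),round((a+90)%180-90,1)
def near(shape,uv,r):
    v,u=np.mgrid[0:384,0:512]; return np.hypot(u-uv[0],v-uv[1])<r
def top(m,c,z):
    vu=np.argwhere(m); return plane(c,vu[:,::-1],z)[:,:2]
E
python3 - <<'E'
from m import *
seeds={'scene':dict(board=(293,155),tray=(282,195),mat=(210,235),rack=(162,280),roundel=(291,151),brick=(280,194),tablet=(155,269)),
'side':dict(board=(208,280),tray=(238,217),mat=(316,193),rack=(341,165),roundel=(210,268),brick=(240,214),tablet=(346,157))}
H=dict(roundel=50,brick=35,tablet=58)
for n in seeds:
    c=dict(np.load(n+'0.npz')); w=cloud(c); hsv=cv2.cvtColor(c['img'],cv2.COLOR_BGR2HSV); h,s,v=[hsv[...,i].astype(int) for i in range(3)]
    S=seeds[n]; g=lambda k,r:near(0,S[k],r)
    masks=dict(board=(g('board',75)&(s>90)&(h<22)&(v>60),22),tray=(g('tray',60)&(s>70)&(h>100)&(h<135),33),mat=(g('mat',48)&(s>90)&(h<25),4),rack=(g('rack',58)&(s>70)&(h<25)&(v>70),28))
    for k,(m,z) in masks.items():
        m=cv2.morphologyEx(m.astype(np.uint8),cv2.MORPH_CLOSE,np.ones((5,5)))
        m=big(m); print(n,k,m.sum(),rect(top(m,c,z)),'medz',np.nanmedian(w[m][:,2]).round(1))
    for k,z in H.items():
        m=(np.abs(w[...,2]-z)<6)&g(k,35)&(v<130)&(s<80)
        m=big(m,S[k]); q=w[m]; print(n,k,m.sum(),rect(top(m,c,z)),'cloud',rect(q[:,:2]),np.nanmedian(q[:,2]).round(1))
E
```

```text
scene board 1900 (array([318.6, 729.1]), 398.1, 345.6, 1.0) medz 62.9
scene tray 330 (array([577.1, 141.5]), 233.3, 189.7, -7.3) medz 32.2
scene mat 2225 (array([ 475.5, -144.3]), 198.3, 168.5, -0.6) medz 4.4
scene rack 3428 (array([ 492.8, -368.1]), 240.4, 186.4, 6.9) medz 27.0
scene roundel 122 (array([475.6, 359.2]), 61.5, 58.5, -54.5) cloud (array([475. , 358.9]), 58.5, 58.0, -1.1) 50.6
scene brick 334 (array([576.3, 129.7]), 112.3, 58.2, -2.8) cloud (array([575.6, 129.8]), 111.0, 56.3, -3.1) 35.6
scene tablet 563 (array([ 476. , -373.3]), 111.8, 55.1, -0.5) cloud (array([ 474.8, -372.9]), 113.5, 54.1, 0.1) 58.6
side board 1466 (array([472.7, 379.5]), 234.2, 188.8, -2.9) medz 17.7
side tray 454 (array([574.4, 145.3]), 234.1, 189.2, -7.2) medz 32.1
side mat 1529 (array([ 475.2, -142. ]), 198.4, 172.3, -0.4) medz 5.0
side rack 1436 (array([ 457.2, -105.8]), 192.8, 167.1, -0.5) medz 5.0
side roundel 387 (array([472.8, 366.3]), 64.5, 55.7, -48.4) cloud (array([474.2, 364.4]), 58.0, 55.3, -48.6) 50.8
side brick 426 (array([572. , 138.6]), 112.4, 61.0, -2.6) cloud (array([574.1, 135.4]), 107.9, 55.0, -1.4) 35.7
side tablet 211 (array([ 473.7, -365. ]), 108.3, 71.6, 2.5) cloud (array([ 473.5, -368.7]), 104.4, 57.4, 0.2) 59.5
```

arm_command(plan=[[1,0,0,-0.03,0.155],[1,0,0,-0.03,0.154],[1,0.04,-0.02,0,0],[1,0.04,-0.02,0,0],[1,0.04,-0.02,0,0],[1,0.04,-0.02,0,0],[1,0.04,-0.02,0,0],[1,0.04,-0.02,0,0],[1,0.04,-0.02,0,0],[1,0.028,-0.014,0,0],[1,0,0,0,0],[1,0,0,0,0]])

```text
clock: 1.65
eef_pos: [474.6, -370.3, 226.1]
eef_rot: [-3.141, 0.001, -0.0]
wrist_force: [-0.0, -0.1, -0.1]
finger_gap: 93.9
finger_force: 0.0
```

```bash
cat >> m.py <<'E'
def sta():
    s=manip.read_state(); print(round(s['clock'],2),np.round(s['eef_pos'],1),np.round(s['eef_rot'],3),'F',np.round(s['wrist_force'],1),'gap',round(s['finger_gap'],1),round(s['finger_force'],1))
E
python3 - <<'E'
from m import *
c=cam('wrist','w1');sta()
np.savez('w1.npz',**c)
w=cloud(c)
for z in (28,58):
    m=big(np.abs(w[...,2]-z)<8); q=w[m]; print(z,rect(top(m,c,z)),rect(q[:,:2]),np.nanmedian(q[:,2]))
E
```

```text
1.7 [ 474.4 -370.5  226.3] [-3.142e+00  0.000e+00 -1.000e-03] F [0.6 0.4 0.1] gap 94.0 0.0
28 (array([ 589.7, -355. ]), 184.4, 19.7, -83.2) (array([ 590.1, -355.1]), 184.6, 19.4, -83.2) 27.858086627532032
58 (array([ 475.7, -370.3]), 109.3, 53.8, -0.0) (array([ 475.4, -369.9]), 109.9, 53.9, 0.6) 58.07664321742965
```

View pics/w1.png

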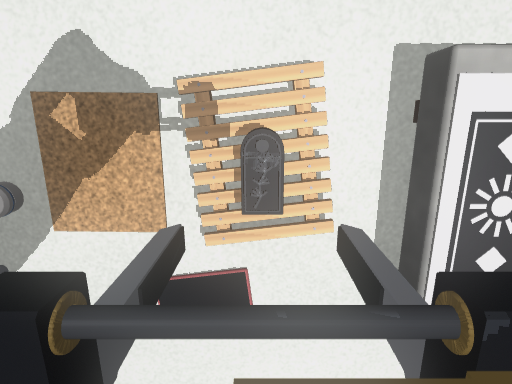

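The round end of the tablet (262,130) points to world +x and its axis is along x; the rack is turned about +7°.

arm_command(plan=[[1,0.005,-0.04,0,0],[1,0.005,-0.04,0,0],[1,0.005,-0.05,0,0],[1,0.005,-0.05,0,0],[1,0.005,-0.05,0,0],[1,0.005,-0.05,0,0],[1,0.01,-0.05,0,0],[1,0.01,-0.05,0,0],[1,0.01,-0.05,0,0],[1,0.01,-0.04,0,0],[1,0,-0.03,0,0],[1,0,0,0,0],[1,0,0,0,0]])

```text
clock: 3.32
eef_pos: [545.3, 128.7, 226.5]
eef_rot: [3.141, -0.0, -0.001]
wrist_force: [0.2, 0.3, -0.3]
finger_gap: 93.6
finger_force: 0.0
```

Run:
```python
from m import *
c=dict(np.load('w1.npz')); w=cloud(c); hsv=cv2.cvtColor(c['img'],cv2.COLOR_BGR2HSV)
reg=(np.abs(w[...,0]-490)<150)&(np.abs(w[...,1]+365)<130)
m=(np.abs(w[...,2]-28)<5)&reg&(hsv[...,1]>60); print('rack',rect(top(m,c,28)),rect(w[m][:,:2]))
c=cam('wrist','w2');sta();np.savez('w2.npz',**c)
w=cloud(c);hsv=cv2.cvtColor(c['img'],cv2.COLOR_BGR2HSV);h,s,v=[hsv[...,i].astype(int) for i in range(3)]
reg=(np.abs(w[...,0]-575)<150)&(np.abs(w[...,1]-140)<130)
m=(s>70)&(h>100)&(h<135)&reg;m=big(cv2.dilate(m.astype(np.uint8),np.ones((5,5))))&m; print('tray',rect(top(m,c,33)),np.nanmedian(w[m][:,2]))
m=big((np.abs(w[...,2]-35)<5)&reg&(s<70)&(v<140));print('brick',rect(top(m,c,35)),rect(w[m][:,:2]),np.nanmedian(w[m][:,2]))
```

```text
rack (array([ 486.8, -367.2]), 226.8, 184.0, 6.7) (array([ 486.7, -367.1]), 227.6, 184.6, 6.8)
3.38 [545.3 128.6 226.5] [ 3.141e+00 -0.000e+00 -2.000e-03] F [0.  0.3 0. ] gap 94.0 0.0
tray (array([576.2, 144.4]), 230.4, 186.1, -7.3) 32.21599188719506
brick (array([575.3, 134.5]), 108.8, 53.6, -2.2) (array([575.3, 134.5]), 109.0, 53.9, -2.2) 34.846893905537
```

View pics/w2.png

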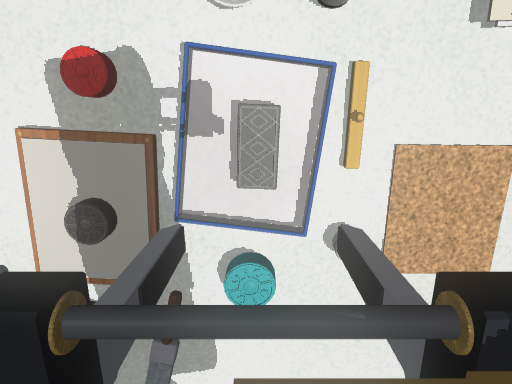

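Wrist view: tray (258,138) with the brick (258,147), board (88,205) with the roundel (90,221), mat (450,208), paperweight between tray and mat.

arm_command(plan=[[1,-0.012,-0.039,0,0],[1,-0.012,-0.039,0,0],[1,-0.012,-0.039,0,0],[1,-0.012,-0.039,0,0],[1,-0.012,-0.039,0,0],[1,-0.011,-0.039,0,0],[1,0,0,0,0],[1,0,0,0,0]])

```text
clock: 4.38
eef_pos: [474.9, 362.7, 226.4]
eef_rot: [3.141, -0.0, -0.001]
wrist_force: [0.8, -0.4, 0.2]
finger_gap: 93.9
finger_force: 0.0
```

Run:
```python
from m import *
c=dict(np.load('w2.npz')); w=cloud(c); hsv=cv2.cvtColor(c['img'],cv2.COLOR_BGR2HSV)
print(np.argwhere((hsv[...,1]>60)&(np.arange(512)>380)[None,:]&(np.arange(384)<275)[:,None]).max(0))
c1=dict(np.load('w1.npz')); w=cloud(c1); h1=cv2.cvtColor(c1['img'],cv2.COLOR_BGR2HSV)
m=big((np.abs(w[...,2]-4)<4)&(h1[...,1]>60)&(w[...,1]>-270)); print('mat',rect(top(m,c1,4)))
c=cam('wrist','w3');sta();np.savez('w3.npz',**c)
w=cloud(c);hsv=cv2.cvtColor(c['img'],cv2.COLOR_BGR2HSV);h,s,v=[hsv[...,i].astype(int) for i in range(3)]
reg=(np.abs(w[...,0]-474)<140)&(np.abs(w[...,1]-375)<120)
m=big((np.abs(w[...,2]-22)<5)&reg); print('board',rect(top(m,c,22)),np.nanmedian(w[m][:,2]))
m=big((np.abs(w[...,2]-22)<5)&reg&(s<50)&(v>60)); print('felt',rect(top(m,c,22)),np.nanmedian(w[m][:,2]))
m=big((np.abs(w[...,2]-50)<6)&reg);p=top(m,c,50).astype(np.float32);print('roundel',rect(p),cv2.minEnclosingCircle(p),p.mean(0),np.nanmedian(w[m][:,2]))
```

```text
[274 511]
mat (array([ 475.5, -143.5]), 199.1, 169.9, -0.6)
4.42 [475.  362.5 226.5] [ 3.142e+00 -0.000e+00 -2.000e-03] F [ 0.1 -0.8  0.3] gap 94.0 0.0
board (array([481.6, 373.9]), 226.7, 182.3, -3.0) 21.646200097023552
felt (array([481.1, 374. ]), 204.7, 164.3, -3.0) 21.87507203757903
roundel (array([475.4, 365.2]), 58.9, 58.4, 89.9) ((475.53680419921875, 364.9226379394531), 29.95281982421875) [475.98495 364.8001 ] 50.148068475006966
```

arm_command(plan=[[1,0.0006,-0.0025,0.035,0],[1,0,0,0.04,0],[1,0,0,0.04,0],[1,0,0,0.035,0],[1,0,0,0.025,0],[1,0,0,0.015,0],[1,0,0,0.008,0],[1,0,0,0.003,0],[1,0,0,0,0],[-0.3,0,0,0,0],[-0.3,0,0,0,0],[-1,0,0,0,0],[-1,0,0,0,0],[-1,0,0,0,0],[-1,0,0,0,0],[-1,0,0,0,0]], newtons=20)

```text
clock: 6.42
eef_pos: [474.9, 366.5, 25.3]
eef_rot: [-3.142, 0.0, -0.0]
wrist_force: [0.3, 0.5, -0.2]
finger_gap: 27.6
finger_force: 0.0
```

Run:
```python
from m import *
sta();c=cam('wrist','w4');s=cam('side');cv2.imwrite('pics/w4b.png',np.vstack([c['img'],cv2.resize(s['img'][200:340,120:300],(512,398))])[:,:][::1][:782:,:] if 0 else np.hstack([cv2.resize(c['img'],(400,300)),cv2.resize(s['img'][200:340,120:300],(386,300))]))
w=cloud(s);m=big((np.abs(w[...,2]-50)<4)&(np.abs(w[...,0]-475)<60)&(np.abs(w[...,1]-365)<70));print(rect(w[m][:,:2]))
```

```text
6.42 [474.9 366.5  25.3] [-3.142  0.    -0.   ] F [ 0.3  0.5 -0.2] gap 27.6 0.0
(array([472.8, 365.7]), 59.1, 55.3, 84.0)
```

View pics/w4b.png

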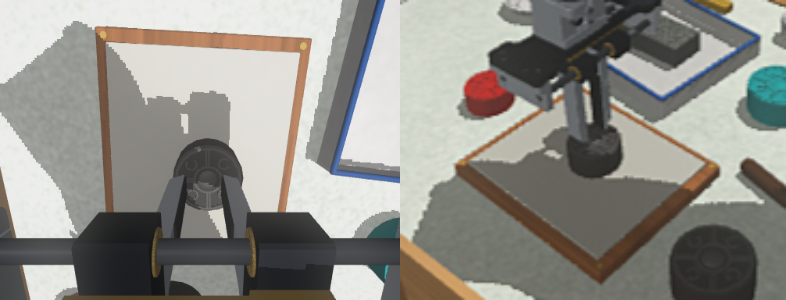

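Wrist/side views: the roundel sits at about (208,175) of the wrist half, and the fingers are nearly shut with no force, seemingly above or behind it. I'll check where the fingertips really are.

Run:
```python
from m import *
for n in('side','scene'):
    s=cam(n);w=cloud(s);hsv=cv2.cvtColor(s['img'],cv2.COLOR_BGR2HSV)
    reg=(np.abs(w[...,0]-475)<70)&(np.abs(w[...,1]-365)<70)
    for a in range(24,130,8):
        m=reg&(w[...,2]>a)&(w[...,2]<=a+8)
        if m.sum()>3: q=w[m];print(n,a,m.sum(),q.min(0).round(),q.max(0).round())
s=cam('side');cv2.imwrite('pics/w5.png',cv2.resize(s['img'][210:300,170:260],(600,600),interpolation=cv2.INTER_CUBIC))
```

```text
side 24 176 [406. 295.  24.] [545. 434.  32.]
side 32 65 [446. 351.  32.] [488. 395.  40.]
side 40 70 [446. 349.  40.] [493. 394.  48.]
side 48 298 [447. 336.  48.] [503. 394.  53.]
side 64 23 [466. 350.  65.] [482. 386.  72.]
side 72 42 [466. 345.  72.] [486. 390.  80.]
side 80 51 [465. 348.  80.] [484. 390.  88.]
side 88 45 [465. 347.  88.] [483. 390.  96.]
side 96 55 [465. 347.  96.] [486. 391. 104.]
side 104 56 [465. 345. 104.] [485. 390. 112.]
side 112 51 [466. 345. 112.] [485. 391. 120.]
side 120 52 [465. 347. 120.] [485. 391. 128.]
side 128 50 [465. 347. 128.] [484. 391. 136.]
scene 24 165 [405. 296.  24.] [545. 434.  32.]
scene 32 22 [453. 330.  32.] [504. 372.  40.]
scene 40 33 [447. 331.  41.] [505. 386.  48.]
scene 48 84 [447. 330.  48.] [503. 391.  55.]
scene 64 6 [474. 350.  68.] [485. 378.  72.]
scene 72 13 [465. 345.  72.] [485. 381.  80.]
scene 80 14 [465. 345.  80.] [485. 383.  86.]
scene 88 14 [467. 344.  90.] [483. 382.  94.]
scene 96 12 [466. 342.  97.] [484. 380. 104.]
scene 104 16 [466. 342. 104.] [485. 379. 112.]
scene 112 12 [476. 343. 112.] [483. 383. 120.]
scene 120 10 [475. 344. 121.] [483. 379. 128.]
scene 128 12 [474. 343. 128.] [484. 387. 135.]
```

View pics/w5.png

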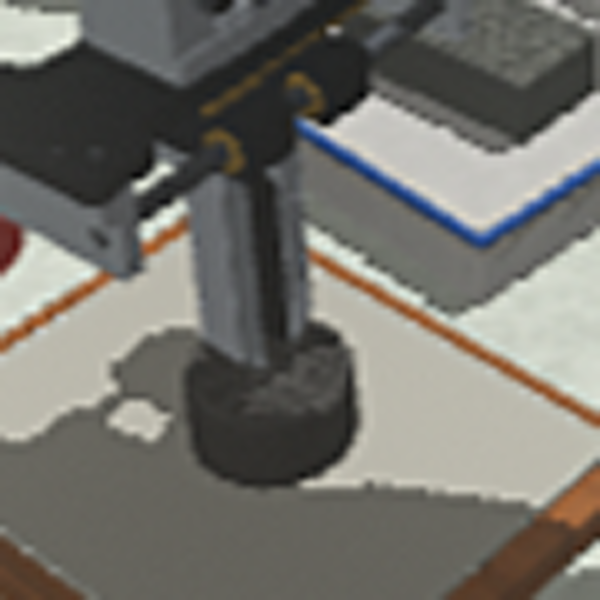

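Fingertip depth readings stop at z≈65, though the state says TCP z = 25: the true tips are some 39 mm higher than reported, above the stone (nothing touched). I'll open, descend part of the way and re-measure.

arm_command(plan=[[1,0,0,0,0],[1,0,0,0,0],[1,0,0,0,0],[1,0,0,0,0],[1,0,0,0,0],[1,0,0,0,0],[1,0,0,0,0],[1,0,0,0,0]])

```text
clock: 7.68
eef_pos: [474.9, 366.5, 25.4]
eef_rot: [-3.142, -0.0, -0.0]
wrist_force: [-1.0, 0.5, -0.0]
finger_gap: 84.0
finger_force: 0.0
```

```bash
cat > tip.py <<'E'
from m import *
sta(); e=manip.read_state()['eef_pos']
for n in('side','scene'):
    s=cam(n);w=cloud(s);d=w-e
    for sg in(-1,1):
        m=(np.abs(d[...,0])<14)&(sg*d[...,1]>38)&(sg*d[...,1]<66)&(d[...,2]>-10)&(d[...,2]<110)&(w[...,2]>28)
        z=np.sort(w[m][:,2]); print(n,sg,len(z),z[:8].round(1),w[m].mean(0).round(1) if len(z) else '')
    m=(np.abs(d[...,0])<45)&(np.abs(d[...,1])>70)&(np.abs(d[...,1])<95)&(d[...,2]>40)&(d[...,2]<200)
    z=np.sort(w[m][:,2]);print('body',z[:4].round(),z[len(z)//20:len(z)//20+3].round())
E
python3 tip.py
```

```text
7.67 [474.9 366.5  25.4] [-3.142 -0.    -0.   ] F [-1.   0.5 -0. ] gap 84.0 0.0
side -1 216 [64.4 64.5 65.1 65.8 65.8 65.8 66.3 67.8] [472.3 322.8 101.7]
side 1 207 [67.8 69.1 69.8 71.6 71.6 71.8 73.  74. ] [471.5 419.1 103.5]
body [162. 163. 163. 163.] [166. 166. 166.]
scene -1 66 [70.  70.9 74.5 75.1 76.8 77.8 78.1 80.4] [476.3 311.1 104.6]
scene 1 74 [65.5 66.7 66.9 69.  70.  70.1 72.  72.2] [476.2 411.9 100.3]
body [163. 163. 163. 164.] [166. 167. 167.]
```

Run:
```python
from m import *
e=manip.read_state();c=cam('wrist');print(c['eye'],c['eye']-e['eef_pos'],c['orientation'],e['joints'].round(3))
w=cloud(c);m=(c['z_map']>100)&(np.abs(w[...,0]-530)<40)&(np.abs(w[...,1]-370)<40);print(np.nanmedian(w[m][:,2]))
for k in('w1','w3'):
    c=dict(np.load(k+'.npz'));print(k,c['eye'],c['orientation'])
```

```text
[550.1168919  368.15043937 243.54638179] [ 75.16977298   1.70698446 218.19046326] [ 2.87947035e+00  4.86162845e-04 -1.57125412e+00] [ 0.596  0.554  1.507 -0.     1.08   2.167]
22.00646177392403
w1 [ 549.89764366 -368.68857979  444.27944242] [ 2.87897830e+00  6.81801000e-04 -1.57143422e+00]
w3 [550.0922287  364.34376981 444.59049356] [ 2.87956052e+00  2.42509099e-04 -1.57232742e+00]
```

The wrist camera agrees with the state, but the gripper itself (tips 65, body 162) sits about 39 mm back from the stated TCP. I'll use tip = state z + 39.

arm_command(plan=[[1,0.0007,0.0015,0,0],[1,0,0,0,0],[1,0,0,0,0],[1,0,0,0.008,0],[1,0,0,0.012,0],[1,0,0,0.008,0],[1,0,0,0,0]])

```text
clock: 8.7
eef_pos: [475.2, 364.7, -3.6]
eef_rot: [3.141, 0.001, -0.0]
wrist_force: [-0.4, 0.2, 0.7]
finger_gap: 93.9
finger_force: 0.0
```

```bash
python3 tip.py
```

```text
8.7 [475.2 364.7  -3.6] [ 3.141e+00  1.000e-03 -0.000e+00] F [-0.4  0.2  0.7] gap 93.9 0.0
side -1 202 [36.1 36.3 36.8 37.  37.4 37.6 39.1 39.4] [472.9 316.3  72.5]
side 1 206 [36.3 38.3 39.  41.  43.5 44.  44.  44.1] [472.2 422.2  74.6]
body [133. 134. 134. 134.] [138. 138. 138.]
scene -1 70 [29.1 44.3 45.7 46.2 47.  48.3 50.1 51.4] [475.9 307.1  76.5]
scene 1 67 [35.2 35.2 37.4 38.4 40.8 42.6 42.7 47.1] [477.5 412.7  71.7]
body [135. 136. 136. 137.] [139. 139. 139.]
```

arm_command(plan=[[1,0,0,0.005,0],[1,0,0,0.003,0],[1,0,0,0.0015,0],[1,0,0,0,0],[-1,0,0,0,0],[-1,0,0,0,0],[-1,0,0,0,0],[-1,0,0,0,0],[-1,0,0,0,0],[-1,0,0,0,0]], newtons=20)

```text
clock: 10.05
eef_pos: [475.6, 364.8, -12.1]
eef_rot: [3.141, 0.0, -0.0]
wrist_force: [0.3, -2.0, 0.9]
finger_gap: 59.6
finger_force: 20.0
```

arm_command(plan=[[-1,0,0,-0.005,0],[-1,0,0,-0.015,0],[-1,0,0,-0.03,0],[-1,0,0,-0.03,0],[-1,0,0,-0.02,0],[-1,0,0,-0.01,0],[-1,0,0,0,0]])

```text
clock: 10.92
eef_pos: [475.8, 365.1, 98.4]
eef_rot: [-3.141, -0.001, -0.0]
wrist_force: [0.0, -0.5, -2.2]
finger_gap: 59.5
finger_force: 20.0
```

arm_command(plan=[[-1,0,0.015,0,0],[-1,0,0.03,0,0],[-1,0,0.045,0,0],[-1,0,0.045,0,0],[-1,0,0.045,0,0],[-1,0,0.045,0,0],[-1,0,0.045,0,0],[-1,0,0.045,0,0],[-1,0,0.045,0,0],[-1,0,0.045,0,0],[-1,0,0.045,0,0],[-1,0,0.03,0,0],[-1,0,0.02,0,0],[-1,0,0.008,0,0],[-1,0,0,0,0],[-1,0,0,0,0]])

```text
clock: 12.92
eef_pos: [475.4, -142.4, 97.7]
eef_rot: [-3.141, 0.0, 0.0]
wrist_force: [0.0, -0.8, -1.5]
finger_gap: 59.4
finger_force: 20.0
```

arm_command(plan=[[-1,0,0.001,0.02,0],[-1,0,0,0.03,0],[-1,0,0,0.03,0],[-1,0,0,0.025,0],[-1,0,0,0.012,0],[-1,0,0,0.006,0],[-1,0,0,0.002,0],[-1,0,0,0,0]])

```text
clock: 13.92
eef_pos: [475.9, -144.1, -26.6]
eef_rot: [3.141, -0.001, -0.0]
wrist_force: [-0.2, 0.0, -2.2]
finger_gap: 59.7
finger_force: 20.0
```

arm_command(plan=[[-1,0,0,0.001,0],[-1,0,0,0.001,0],[-1,0,0,0,0]])

```text
clock: 14.3
eef_pos: [475.5, -144.1, -29.1]
eef_rot: [3.142, -0.0, -0.0]
wrist_force: [-0.4, 0.3, -1.5]
finger_gap: 59.8
finger_force: 20.0
```

arm_command(plan=[[-1,0,0,0.001,0],[-1,0,0,0,0]])

```text
clock: 14.55
eef_pos: [475.6, -144.1, -30.1]
eef_rot: [3.142, -0.0, -0.0]
wrist_force: [0.1, 0.1, -1.5]
finger_gap: 59.6
finger_force: 20.0
```

arm_command(plan=[[-1,0,0,0.0007,0],[-1,0,0,0,0]])

```text
clock: 14.8
eef_pos: [475.7, -144.1, -30.2]
eef_rot: [3.141, -0.0, -0.0]
wrist_force: [-3.3, 2.1, 9.6]
finger_gap: 59.7
finger_force: 20.0
```

arm_command(plan=[[-0.2,0,0,0,0],[1,0,0,0,0],[1,0,0,0,0],[1,0,0,0,0],[1,0,0,0,0],[1,0,0,0,0],[1,0,0,-0.01,0],[1,0,0,-0.03,0],[1,0,0,-0.04,0],[1,0,0,-0.04,0],[1,0,0,-0.02,0]])

```text
clock: 16.18
eef_pos: [476.2, -144.3, 112.1]
eef_rot: [3.14, -0.003, -0.0]
wrist_force: [0.3, -1.0, 0.5]
finger_gap: 93.8
finger_force: 0.0
```

arm_command(plan=[[1,0,0.02,0,0],[1,0,0.04,0,0],[1,0,0.04,0,0],[1,0,0.04,0,0],[1,0,0.04,0,0],[1,0,0.03,0,0],[1,0,0.016,0,0],[1,0,0,0,0],[1,0,0,0,0]])

```text
clock: 17.3
eef_pos: [475.5, -369.2, 108.9]
eef_rot: [-3.141, 0.0, 0.0]
wrist_force: [0.7, -0.2, -0.0]
finger_gap: 94.1
finger_force: 0.0
```

```bash
cat > look.py <<'E'
from m import *
import sys
# look.py name x y ztop : footprint of stone with top at ztop
sta(); x,y,z=map(float,sys.argv[2:5])
for n in sys.argv[1].split(','):
    c=cam(n);w=cloud(c);m=(np.abs(w[...,2]-z)<5)&(np.abs(w[...,0]-x)<85)&(np.abs(w[...,1]-y)<75)
    m=big(m);q=top(m,c,z);print(n,m.sum(),rect(q),rect(w[m][:,:2]),cv2.minEnclosingCircle(q.astype(np.float32)),np.nanmedian(w[m][:,2]))
E
python3 look.py wrist 475.6 -370 58; python3 look.py wrist,scene 475.5 -143 32
```

```text
17.3 [ 475.5 -369.2  108.9] [-3.141  0.     0.   ] F [ 0.7 -0.2 -0. ] gap 94.1 0.0
wrist 6678 (array([ 476. , -370.2]), 109.0, 53.8, 0.1) (array([ 475.6, -370.3]), 109.5, 54.1, 0.1) ((472.8947448730469, -370.62353515625), 57.66009521484375) 58.05649677406021
17.35 [ 475.6 -369.2  109.1] [-3.141e+00  0.000e+00  1.000e-03] F [-0.6 -0.1 -0.4] gap 94.1 0.0
wrist 2965 (array([ 475.6, -144.2]), 61.9, 58.8, -78.6) (array([ 475.4, -142.7]), 59.9, 59.2, 82.2) ((475.6826477050781, -144.43125915527344), 31.34685707092285) 32.27873305885811
scene 201 (array([ 477. , -146.1]), 59.5, 59.3, 4.4) (array([ 475.6, -145.2]), 58.2, 57.2, -38.9) ((476.7646789550781, -145.36993408203125), 32.045440673828125) 32.571381457262305
```

arm_command(plan=[[1,0,0.001,0.03,0],[1,0,0,0.03,0],[1,0,0,0.025,0],[1,0,0,0.018,0],[1,0,0,0.01,0],[1,0,0,0.004,0],[1,0,0,0,0],[-1,0,0,0,0],[-1,0,0,0,0],[-1,0,0,0,0],[-1,0,0,0,0],[-1,0,0,0,0],[-1,0,0,0,0],[-1,0,0,0,0]], newtons=30)

```text
clock: 19.2
eef_pos: [475.5, -371.1, -7.8]
eef_rot: [3.141, -0.0, -0.0]
wrist_force: [0.1, -1.0, -0.0]
finger_gap: 54.1
finger_force: 30.0
```

arm_command(plan=[[-1,0,0,-0.005,0],[-1,0,0,-0.015,0],[-1,0,0,-0.03,0],[-1,0,0,-0.03,0],[-1,0,0,-0.02,0],[-1,0,0,-0.015,0],[-1,0,0,0,0]])

```text
clock: 20.08
eef_pos: [475.8, -371.3, 108.4]
eef_rot: [3.14, -0.001, -0.0]
wrist_force: [1.5, -0.3, -3.1]
finger_gap: 53.8
finger_force: 30.0
```

arm_command(plan=[[-1,0,-0.015,0,0],[-1,0,-0.03,0,0],[-1,0,-0.045,0,0],[-1,0,-0.045,0,0],[-1,0,-0.045,0,0],[-1,0,-0.045,0,0],[-1,0,-0.045,0,0],[-1,0,-0.045,0,0],[-1,0,-0.045,0,0],[-1,0,-0.045,0,0],[-1,0,-0.045,0,0],[-1,0,-0.045,0,0],[-1,0,-0.045,0,0],[-1,0,-0.045,0,0],[-1,0,-0.045,0,0],[-1,0,-0.045,0,0],[-1,0.003,-0.035,0,0],[-1,0.003,-0.02,0,0],[-1,0,-0.013,0,0],[-1,0,0,0,0]])

```text
clock: 22.58
eef_pos: [480.9, 372.2, 106.5]
eef_rot: [3.141, 0.001, 0.001]
wrist_force: [0.1, 0.1, -3.4]
finger_gap: 53.6
finger_force: 30.0
```

arm_command(plan=[[-1,0,0,0,0.026],[-1,0,0,0,0.026],[-1,0,0,0,0],[-1,0,0,0,0]])

```text
clock: 23.08
eef_pos: [481.7, 371.8, 107.2]
eef_rot: [-3.142, -0.0, -0.052]
wrist_force: [-0.9, -1.0, -3.1]
finger_gap: 53.7
finger_force: 30.0
```

Run:
```python
from m import *
sta()
c=cam('wrist','w6');w=cloud(c);e=manip.read_state()['eef_pos']
m=big((w[...,2]>e[2]+50)&(w[...,2]<e[2]+75)&(np.abs(w[...,0]-e[0])<75)&(np.abs(w[...,1]-e[1])<35));q=w[m];print(rect(q[:,:2]),np.nanmedian(q[:,2]))
hsv=cv2.cvtColor(c['img'],cv2.COLOR_BGR2HSV);mm=(np.abs(w[...,2]-22)<5)&(hsv[...,1]<50)&(np.abs(w[...,0]-480)<120)&(np.abs(w[...,1]-375)<100);print(rect(top(mm,c,22)))
```

```text
23.07 [481.7 371.8 107.2] [-3.142 -0.    -0.052] F [-0.9 -1.  -3.1] gap 53.7 30.0
(array([494.6, 371.6]), 84.2, 70.1, -3.2) 173.08087743307567
(array([481.2, 373.9]), 203.4, 181.2, -3.0)
```

arm_command(plan=[[-1,-0.0005,-0.002,0.02,0],[-1,0,0,0.03,0],[-1,0,0,0.03,0],[-1,0,0,0.02,0],[-1,0,0,0.011,0],[-1,0,0,0.005,0],[-1,0,0,0.002,0],[-1,0,0,0,0]])

```text
clock: 24.12
eef_pos: [481.5, 374.2, -10.3]
eef_rot: [-3.141, -0.001, -0.052]
wrist_force: [0.3, 0.2, -3.7]
finger_gap: 53.8
finger_force: 30.0
```

arm_command(plan=[[-1,0,0,0.001,0],[-1,0,0,0.001,0],[-1,0,0,0,0]])

```text
clock: 24.5
eef_pos: [481.2, 374.0, -12.8]
eef_rot: [-3.142, 0.0, -0.052]
wrist_force: [0.4, -0.0, -3.9]
finger_gap: 54.0
finger_force: 30.0
```

arm_command(plan=[[-1,0,0,0.0008,0],[-1,0,0,0.0005,0],[-1,0,0,0,0]])

```text
clock: 24.88
eef_pos: [481.3, 374.0, -13.8]
eef_rot: [-3.142, -0.0, -0.052]
wrist_force: [-3.1, -2.3, 3.9]
finger_gap: 54.1
finger_force: 30.0
```

Contact. Release, rise, and move over the brick.

arm_command(plan=[[-0.2,0,0,0,0],[1,0,0,0,0],[1,0,0,0,0],[1,0,0,0,0],[1,0,0,0,0],[1,0,0,0,0],[1,0,0,-0.01,0],[1,0,0,-0.03,0],[1,0,0,-0.04,0],[1,0,0,-0.03,0],[1,0,0,-0.02,0],[1,0,0,0,0]])

```text
clock: 26.38
eef_pos: [481.9, 374.5, 117.8]
eef_rot: [-3.139, -0.003, -0.052]
wrist_force: [0.1, -0.3, 0.3]
finger_gap: 93.7
finger_force: 0.0
```

```bash
python3 look.py wrist,scene 481 374 52
```

```text
26.38 [481.9 374.5 117.8] [-3.139e+00 -3.000e-03 -5.200e-02] F [ 0.1 -0.3  0.3] gap 93.7 0.0
wrist 6052 (array([481.7, 375.8]), 108.5, 53.8, -3.0) (array([481.3, 375.9]), 109.5, 54.0, -3.0) ((478.5631103515625, 376.193603515625), 57.55269241333008) 52.07839287249962
scene 217 (array([480.5, 370.1]), 112.8, 59.6, -4.8) (array([478.9, 372.3]), 113.2, 60.4, -2.8) ((479.3331604003906, 376.31927490234375), 58.91568374633789) 52.9080632122749
```

arm_command(plan=[[1,0.01,0.02,0,0],[1,0.02,0.04,0,0],[1,0.02,0.045,0,0],[1,0.02,0.045,0,0],[1,0.018,0.04,0,0],[1,0.012,0.03,0,0],[1,0.006,0.015,0,-0.014],[1,0,0,0,0],[1,0,0,0,0]])

```text
clock: 27.6
eef_pos: [574.5, 133.8, 115.4]
eef_rot: [3.142, 0.001, -0.038]
wrist_force: [-0.4, 0.8, 0.2]
finger_gap: 93.9
finger_force: 0.0
```

```bash
python3 look.py wrist 575 134.5 35
```

```text
27.6 [574.5 133.8 115.4] [ 3.142e+00  1.000e-03 -3.800e-02] F [-0.4  0.8  0.2] gap 93.9 0.0
wrist 5919 (array([575.5, 134.4]), 109.2, 53.6, -2.2) (array([575. , 134.4]), 109.8, 54.1, -2.2) ((575.37353515625, 134.6469268798828), 60.02222442626953) 35.068085450155365
```

arm_command(plan=[[1,0.001,-0.0006,0.03,0],[1,0,0,0.04,0],[1,0,0,0.035,0],[1,0,0,0.025,0],[1,0,0,0.012,0],[1,0,0,0.005,0],[1,0,0,0.001,0],[1,0,0,0,0],[-1,0,0,0,0],[-1,0,0,0,0],[-1,0,0,0,0],[-1,0,0,0,0],[-1,0,0,0,0],[-1,0,0,0,0],[-1,0,0,0,0]], newtons=30)

```text
clock: 29.52
eef_pos: [575.9, 134.2, -32.1]
eef_rot: [3.141, 0.0, -0.038]
wrist_force: [-0.1, -2.0, 0.5]
finger_gap: 53.5
finger_force: 30.0
```

arm_command(plan=[[-1,0,0,-0.005,0],[-1,0,0,-0.015,0],[-1,0,0,-0.03,0],[-1,0,0,-0.035,0],[-1,0,0,-0.03,0],[-1,0,0,-0.015,0],[-1,0,0,-0.01,0],[-1,0,0,0,-0.038],[-1,0,0,0,0]])

```text
clock: 30.65
eef_pos: [575.4, 134.3, 107.1]
eef_rot: [3.141, 0.001, -0.0]
wrist_force: [-0.2, 0.3, -3.2]
finger_gap: 53.7
finger_force: 30.0
```

arm_command(plan=[[-1,-0.003,0.015,0,0],[-1,-0.006,0.03,0,0],[-1,-0.008,0.045,0,0],[-1,-0.008,0.045,0,0],[-1,-0.008,0.045,0,0],[-1,-0.008,0.045,0,0],[-1,-0.008,0.045,0,0],[-1,-0.008,0.045,0,0],[-1,-0.008,0.045,0,0],[-1,-0.008,0.045,0,0],[-1,-0.007,0.04,0,0],[-1,-0.006,0.03,0,0],[-1,-0.003,0.018,0,0],[-1,0,0.008,0,0],[-1,0,0,0,0],[-1,0,0,0,-0.06],[-1,0,0,0,-0.057],[-1,0,0,0,0],[-1,0,0,0,0]])

```text
clock: 33.02
eef_pos: [487.0, -366.1, 107.9]
eef_rot: [-3.142, -0.0, 0.116]
wrist_force: [-1.0, 0.5, -4.4]
finger_gap: 53.6
finger_force: 30.0
```

arm_command(plan=[[-1,0.0004,0.001,0.02,0],[-1,0,0,0.03,0],[-1,0,0,0.025,0],[-1,0,0,0.018,0],[-1,0,0,0.011,0],[-1,0,0,0.005,0],[-1,0,0,0.002,0],[-1,0,0,0,0],[-1,0,0,0.001,0],[-1,0,0,0,0]])

```text
clock: 34.28
eef_pos: [487.3, -367.7, -4.0]
eef_rot: [3.141, -0.0, 0.117]
wrist_force: [-0.3, -0.4, -3.9]
finger_gap: 54.0
finger_force: 30.0
```

arm_command(plan=[[-1,0,0,0.001,0],[-1,0,0,0.001,0],[-1,0,0,0,0]])

```text
clock: 34.65
eef_pos: [487.2, -367.6, -6.3]
eef_rot: [-3.141, 0.0, 0.117]
wrist_force: [-0.5, -0.3, -4.1]
finger_gap: 53.7
finger_force: 30.0
```

arm_command(plan=[[-1,0,0,0.0008,0],[-1,0,0,0.0005,0],[-1,0,0,0,0]])

```text
clock: 35.02
eef_pos: [487.3, -367.6, -7.1]
eef_rot: [3.141, -0.0, 0.117]
wrist_force: [-1.8, 2.6, 2.1]
finger_gap: 53.9
finger_force: 30.0
```

arm_command(plan=[[-0.2,0,0,0,0],[1,0,0,0,0],[1,0,0,0,0],[1,0,0,0,0],[1,0,0,0,0],[1,0,0,0,0],[1,0,0,-0.01,0],[1,0,0,-0.03,0],[1,0,0,-0.04,0],[1,0,0,-0.03,0],[1,0,0,-0.01,0],[1,0,0,0,0.06],[1,0,0,0,0.057],[1,0,0,0,0]])

```text
clock: 36.78
eef_pos: [487.0, -367.4, 111.8]
eef_rot: [-3.141, 0.001, 0.0]
wrist_force: [-0.6, 0.0, 0.2]
finger_gap: 93.7
finger_force: 0.0
```

```bash
python3 look.py wrist 487 -367 60
```

```text
36.77 [ 487.  -367.4  111.8] [-3.141e+00  1.000e-03  0.000e+00] F [-0.6  0.   0.2] gap 93.7 0.0
wrist 7037 (array([ 487. , -365.8]), 109.4, 53.6, 6.7) (array([ 486.5, -365.8]), 109.9, 54.1, 6.7) ((486.99151611328125, -366.0458679199219), 59.861610412597656) 60.08097700276926
```

arm_command(plan=[[1,0,-0.02,0,0],[1,-0.002,-0.04,0,0],[1,-0.003,-0.04,0,0],[1,-0.003,-0.04,0,0],[1,-0.002,-0.04,0,0],[1,-0.002,-0.03,0,0],[1,0,-0.0135,0,0],[1,0,0,0,0],[1,0,0,0,0]])

```text
clock: 37.95
eef_pos: [475.4, -144.9, 112.5]
eef_rot: [3.141, 0.0, -0.001]
wrist_force: [-0.1, 0.1, 0.1]
finger_gap: 93.9
finger_force: 0.0
```

```bash
python3 look.py wrist 475.6 -144 32
```

```text
37.95 [ 475.4 -144.9  112.5] [ 3.141e+00  0.000e+00 -1.000e-03] F [-0.1  0.1  0.1] gap 93.9 0.0
wrist 2767 (array([ 475.2, -142.1]), 58.7, 58.6, 45.1) (array([ 475.4, -142.1]), 59.0, 58.8, -61.0) ((475.62725830078125, -141.94935607910156), 29.984346389770508) 32.152296542149486
```

arm_command(plan=[[1,0,-0.0015,0.03,0],[1,0,0,0.04,0],[1,0,0,0.035,0],[1,0,0,0.022,0],[1,0,0,0.01,0],[1,0,0,0.004,0],[1,0,0,0.001,0],[1,0,0,0,0],[-1,0,0,0,0],[-1,0,0,0,0],[-1,0,0,0,0],[-1,0,0,0,0],[-1,0,0,0,0],[-1,0,0,0,0],[-1,0,0,0,0]], newtons=20)

```text
clock: 39.88
eef_pos: [475.4, -142.6, -29.4]
eef_rot: [3.141, -0.0, -0.0]
wrist_force: [-0.6, -1.0, 1.9]
finger_gap: 59.8
finger_force: 20.0
```

arm_command(plan=[[-1,0,0,-0.005,0],[-1,0,0,-0.015,0],[-1,0,0,-0.03,0],[-1,0,0,-0.035,0],[-1,0,0,-0.03,0],[-1,0,0,-0.015,0],[-1,0,0,-0.01,0],[-1,0,0,0,0]])

```text
clock: 40.88
eef_pos: [475.3, -142.6, 110.5]
eef_rot: [3.142, -0.0, -0.0]
wrist_force: [0.4, 0.9, -3.0]
finger_gap: 59.7
finger_force: 20.0
```

arm_command(plan=[[-1,0.005,-0.015,0,0],[-1,0.01,-0.03,0,0],[-1,0.016,-0.045,0,0],[-1,0.016,-0.045,0,0],[-1,0.016,-0.045,0,0],[-1,0.016,-0.045,0,0],[-1,0.012,-0.035,0,0],[-1,0.007,-0.018,0,0],[-1,0.003,-0.008,0,0],[-1,0,0,0,0],[-1,0,0,0,0]])

```text
clock: 42.25
eef_pos: [576.3, 142.5, 110.6]
eef_rot: [3.141, 0.0, -0.001]
wrist_force: [-0.3, 0.2, -1.7]
finger_gap: 59.6
finger_force: 20.0
```

arm_command(plan=[[-1,0,0,0.02,0],[-1,0,0,0.035,0],[-1,0,0,0.035,0],[-1,0,0,0.025,0],[-1,0,0,0.013,0],[-1,0,0,0.006,0],[-1,0,0,0.002,0],[-1,0,0,0,0]])

```text
clock: 43.25
eef_pos: [576.7, 143.4, -24.8]
eef_rot: [-3.141, -0.001, -0.0]
wrist_force: [-0.9, 1.0, -2.5]
finger_gap: 59.5
finger_force: 20.0
```

arm_command(plan=[[-1,0,0,0.002,0],[-1,0,0,0.0015,0],[-1,0,0,0.0005,0],[-1,0,0,0,0]])

```text
clock: 43.75
eef_pos: [576.3, 143.4, -29.5]
eef_rot: [-3.142, 0.0, -0.0]
wrist_force: [-1.1, 0.4, -2.0]
finger_gap: 59.5
finger_force: 20.0
```

arm_command(plan=[[-1,0,0,0.0006,0],[-1,0,0,0.0004,0],[-1,0,0,0,0]])

```text
clock: 44.12
eef_pos: [576.4, 143.4, -30.4]
eef_rot: [3.142, -0.0, -0.0]
wrist_force: [-1.2, -0.4, -1.0]
finger_gap: 59.6
finger_force: 20.0
```

arm_command(plan=[[-1,0,0,0.0005,0],[-1,0,0,0,0]])

```text
clock: 44.38
eef_pos: [576.4, 143.4, -30.4]
eef_rot: [3.142, -0.0, -0.0]
wrist_force: [-3.6, -1.3, 6.6]
finger_gap: 59.6
finger_force: 20.0
```

arm_command(plan=[[-0.2,0,0,0,0],[1,0,0,0,0],[1,0,0,0,0],[1,0,0,0,0],[1,0,0,0,0],[1,0,0,0,0],[1,0,0,-0.01,0],[1,0,0,-0.03,0],[1,0,0,-0.04,0],[1,0,0,-0.045,0],[1,0,0,-0.045,0],[1,0,0,-0.03,0],[1,0,0,-0.02,0],[1,0,0,0,0],[1,0,0,0,0]])

```text
clock: 46.25
eef_pos: [576.0, 143.3, 188.2]
eef_rot: [3.141, 0.001, -0.0]
wrist_force: [0.2, 0.2, -0.4]
finger_gap: 94.2
finger_force: 0.0
```

```bash
python3 look.py wrist,scene 576 144 31; python3 -c "
from m import *
a=cam('scene')['img'];b=cam('wrist')['img'];cv2.imwrite('pics/end.png',np.hstack([cv2.resize(a,(400,300)),cv2.resize(b,(400,300))]))"
```

```text
46.25 [576.  143.3 188.2] [ 3.141e+00  1.000e-03 -0.000e+00] F [ 0.2  0.2 -0.4] gap 94.2 0.0
wrist 1823 (array([576.6, 145.2]), 58.4, 58.4, 44.7) (array([576.4, 145.4]), 58.8, 58.4, -44.9) ((576.5760498046875, 145.225341796875), 29.885326385498047) 31.18523663914152
scene 149 (array([577.6, 141.1]), 58.8, 55.5, -54.8) (array([576.2, 141.5]), 57.3, 56.8, 13.9) ((577.2994995117188, 141.48167419433594), 31.302745819091797) 32.24719932918401
```

View pics/end.png

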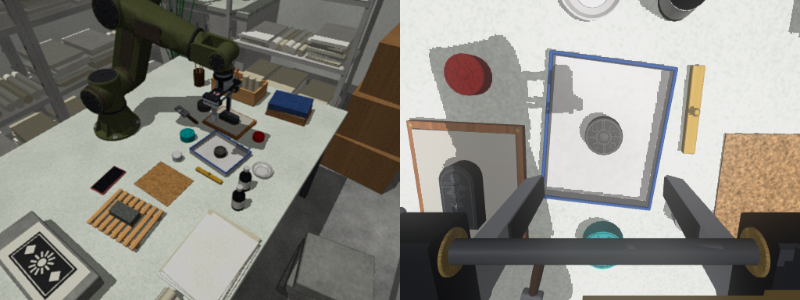

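The round stone is in the middle of the tray (603,134), the tablet on the board (462,193), the brick on the rack (126,212), the mat is empty and the bystanders are where they were.

```bash
python3 -c "
from cell import ticket
print(ticket.sign_off())"
```

```text
the job is handed in; nothing more can be done
None
```

The job is handed in at about 46 s: the round stone is in the tray, the brick on the rack and the tablet on the board, each within about 2 mm of its station's middle by the wrist camera, and the mat is empty.

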